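# Clear the hallway turntable into its trays

## Robot

A 7-joint arm with a two-finger parallel gripper is mounted at the origin on the work surface. World frame = base frame: x ahead of the robot, y to its left, z up, the work surface at z = 0. Lengths are in m, angles in rad, forces in N, time in s.
With the tool pointing down it reaches from about 0.425 to 0.875 m from the base axis. Payload 8.4 kg.
Tool frame: the origin (TCP) lies midway between the tips of the shut fingers; the grasp point (between the pads) lies 19 mm behind it; z points along the fingers, y is the line along which they close (so a half turn about z gives the same grasp; the last joint's range is limited). The gripper opens to 87 mm and grips with 3 to 60 N. Pads are 19 mm wide; open, the fingers measure 117 mm over their backs; the gripper's body (75 mm by 190 mm) begins 51 mm behind the grasp point.
Start: joints at [-1.282, 0.333, 0.04, 1.465, -0.013, 1.343, -0.059], TCP at [0.246, 0.602, 0.223] pointing down, gripper open.
Joint ranges: [-2.58, 2.58], [-0.38, 2.09], [-1.3, 1.39], [0.25, 2.4], [-1.5, 4.64], [0.08, 2.09], [-2.65, 2.65]. Speed limits (rad/s): [2.22, 2.22, 2.79, 2.79, 3.14, 3.14, 3.14].

## Interface

Orientations are given as a rotation vector (axis times angle).
In Python, from cell import get_state, camera, job_done gives the robot as it stands.
- The arm moves only by the shell command python3 -m handwheel 'ROWS' [FORCE]. ROWS is JSON, a list of rows, each a list of 3 entries, a list of its own where there are three numbers: the shift along the tool's x, y, z in mm, then the turn, a rotation vector about the tool's x, y, z in rad, then the closure, from 0 (fully open) to 1 (shut). In form: [[[x, y, z], [ax, ay, az], hand], ...]. A call has 1 to 5 rows; each row is the pose to reach, as a shift and turn from the pose commanded when the call began, along the tool's axes at that moment; what a row does not reach only later rows make up. A row lasts 1/10 s, in which the tool goes at most 50 mm and 8.59 degrees, less where a joint would pass 70% of its speed; a pose out of reach is approached as far as the arm can. A call with a gripper value outside its range is refused whole. The fingers move at their own pace and stop on an object; FORCE is the grip in N (left out, the last holds). Time passes only in rows, so rows that repeat a pose let the fingers close. It gives the time, the measured TCP pose, the force, the opening and the grip force at its end, in the units of the state.
- get_state(): the state, without advancing time (a new reading comes with each control period).
- camera(name): name is "side" or "top" or "wrist"; returns a dict with "pixels" (400x640x3 uint8, blue, green, red), "K" (3x3 intrinsics, pixels), "R" (3x3) and "t" (3): a world point X has camera coordinates R X + t. Camera axes: x right, y down, z forward; pixel columns grow to the right and rows downward; lengths in m; the calibration is good to about 2 mm. A picture is of the moment at which its call begins. There is no depth.
- job_done(): hands the job in; it is judged then, once.
The state is a dict: "t": time; "joint_pos": joint angles; "qvel": joint speeds; "effort": joint torques, N m; "tool_pos": TCP position; "eef_rot": TCP orientation; "contact_force": force on the tool from outside, world axes, zero at the start; "wrist_torque": the same for the moment, N m; "gripper_width": finger opening in m; "grip_force": force on a finger pad.
Only numpy, scipy, OpenCV 4.12 (cv2) and the standard library are available. Lean on these libraries where they do the work, as an engineer would, in place of code of your own. Each camera call takes 0.05 s, during which the arm holds its last target. There are 200 camera calls.

## Task

Clear the turntable on the hallway console: lay one cedar shoe tree flat in each bay of the two-bay tray (either tree in either bay, either way round), stand the rain-boot toe cap on its flat underside in the square tray, and stand the brass bell doorstop upright in the round tray. The teal key dish stays upright on the turntable and the chrome heel stand stays standing where it is; leave every thing you sorted released, at rest and fully down on the floor of its tray.

Things in the scene. Friction and masses are not known exactly. Their poses are not given: they have to be found in the camera images.
- shoe_tree_1: Slim cedar shoe tree, 170 mm long (x, toe at +x), 38 mm tall. Origin: centre of underside, z up. Toe block x 27 to 85 mm, 44 mm wide, round front; heel block x -85 to -39, 38 mm wide, round back, steel disc on top; between them a bar 22 mm wide (y), 16 to 36 mm above the underside: grip it across y at x = -5.
- shoe_tree_2: A second shoe tree, identical to shoe_tree_1 in shape, size and frame.
- toe_cap: Toe cap of a rain boot, green rubber (firm, rigid here), 64 mm long (x, rounded front at +x, dark square opening at -x), 48 mm wide (y), 38 mm tall, 0.09 kg. Origin: centre of its flat underside, z up. Grip across y: the sides are flat from x = -32 to +8 mm.
- doorstop: Brass bell-shaped doorstop, round about its upright z axis, 68 mm tall, 0.4 kg. Origin: centre of its underside. Foot 54 mm in diameter, tapering to 32 mm at 30 mm height; from 30 to 60 mm a straight cylinder 32 mm in diameter to grip; domed top.
- turntable: Lazy-susan turntable, fixed in place. Origin: on the console under its centre, z up. Smoked-glass disc 330 mm in diameter, top 30 mm above the origin; it turns stiffly (0.15 N m friction) if pushed sideways. At the start the shoe trees, toe cap, doorstop and key dish stand on it.
- tray_long: Fixed two-bay tray of pale wood lined with grey felt, 206 mm (x) by 154 mm (y), walls 6 mm thick and 14 mm tall, floor 6 mm thick. Origin: centre of its underside, z up. A wall along x at y = 0 parts it into two bays, 194 by 68 mm inside, centred at y = +37 and -37 mm; a shoe tree lies lengthwise in each with 12 mm to spare all round.
- tray_square: Fixed square tray of pale wood lined with grey felt, 100 mm by 100 mm, 88 mm square inside, 14 mm tall, walls and floor 6 mm thick. It stands on a thin black rubber mat. Origin: centre of its underside, z up, x and y along its sides.
- tray_round: Fixed round tray of pale wood lined with grey felt, 90 mm outside diameter, 80 mm inside, 14 mm tall, wall 5 mm, floor 5 mm thick. It stands next to the square tray on the same mat, 120 mm from it between centres. Origin: centre of its underside, z up.
- key_dish: Small round key dish glazed teal, 64 mm in diameter at the rim, 20 mm tall, 0.12 kg, loose on the turntable between the things. Origin: centre of its underside. It is not to be moved off the turntable (more than 130 mm from the turntable's centre) nor tipped.
- heel_stand: Chrome heel stand, loose, 0.5 kg: round foot 72 mm in diameter, a post, and a flat 55 by 45 mm plate on top at 93 mm height. Origin: centre of its underside. It stands to the right rear of the work area (-y, +x) and is to stay standing there (within 30 mm).

How it is judged:
At the end, for the whole second after the job is handed in: On their tray floors, upright within 0.1 rad, still, released: a shoe tree in each bay (16 mm along, 15 mm across, 0.2 rad), toe cap in the square tray (24 mm), doorstop in the round tray (16 mm). Key dish upright on the turntable within 130 mm of its centre; heel stand upright, moved under 30 mm (((x of shoe_tree_1 in the frame of tray_long between -0.016 and 0.016 m and y of shoe_tree_1 in the frame of tray_long between 0.022 and 0.052 m and angle between the x axis of each of shoe_tree_1, shoe_tree_2 and the x axis of tray_long, either way round below 0.2 rad and z of shoe_tree_1 in the frame of tray_long between 0.001 and 0.011 m and x of shoe_tree_2 in the frame of tray_long between -0.016 and 0.016 m and y of shoe_tree_2 in the frame of tray_long between -0.052 and -0.022 m and z of shoe_tree_2 in the frame of tray_long between 0.001 and 0.011 m) or (x of shoe_tree_1 in the frame of tray_long between -0.016 and 0.016 m and y of shoe_tree_1 in the frame of tray_long between -0.052 and -0.022 m and angle between the x axis of each of shoe_tree_1, shoe_tree_2 and the x axis of tray_long, either way round below 0.2 rad and z of shoe_tree_1 in the frame of tray_long between 0.001 and 0.011 m and x of shoe_tree_2 in the frame of tray_long between -0.016 and 0.016 m and y of shoe_tree_2 in the frame of tray_long between 0.022 and 0.052 m and z of shoe_tree_2 in the frame of tray_long between 0.001 and 0.011 m)) and x of toe_cap in the frame of tray_square between -0.024 and 0.024 m and y of toe_cap in the frame of tray_square between -0.024 and 0.024 m and z of toe_cap in the frame of tray_square between 0.001 and 0.011 m and horizontal distance between doorstop and tray_round below 0.016 m and z of doorstop in the frame of tray_round between 0 and 0.01 m and horizontal distance between key_dish and turntable below 0.13 m and angle between each of key_dish, heel_stand, shoe_tree_1, shoe_tree_2, toe_cap, doorstop's own z axis and vertical below 0.1 rad and z of key_dish in the frame of turntable between 0.025 and 0.035 m and distance of heel_stand from where it was at the start of the episode below 0.03 m and linear speed of each of shoe_tree_1, shoe_tree_2, toe_cap, doorstop below 0.02 m/s and angular speed of each of shoe_tree_1, shoe_tree_2, toe_cap, doorstop below 0.2 rad/s and contact force between the fingers and shoe_tree_1 below 0.05 N and contact force between the fingers and shoe_tree_2 below 0.05 N and contact force between the fingers and toe_cap below 0.05 N and contact force between the fingers and doorstop below 0.05 N); the robot touches nothing.
It fails at once if the key dish is tipped or taken off the turntable (angle between key_dish's own z axis and vertical above 0.6 rad or horizontal distance between key_dish and turntable above 0.15 m).
It fails at once if the heel stand is toppled or pushed away (angle between heel_stand's own z axis and vertical above 0.5 rad or distance of heel_stand from where it was at the start of the episode above 0.05 m).
It also fails if it takes over 118 s, if anything falls off the work surface, if the arm or the gripper's body presses on something with over 40 N, if the wrist force passes 120 N, or if a joint passes its speed limit or range.

## Working session

There is one attempt and no reset: what is moved stays moved. The work goes in short steps, Python scripts to look and compute and a shell command to move; the robot and the scene stay as the last step left them, time stands still between calls to the robot, and variables do not carry over. Pictures are saved under pics/ and viewed, at most 15 in all, crops included, and the job is handed in when it is done.

```bash
mkdir -p pics; ls; python3 - <<'E'
from cell import *
import cv2
s=get_state();print(s)
for n in("top","side"):
    c=camera(n);cv2.imwrite(f"pics/{n}0.png",c["pixels"]);print(n,c["K"],c["R"],c["t"])
E
```

```text
pics
{'t': 0.0, 'joint_pos': array([-1.28222595,  0.33391162,  0.03984683,  1.46628313, -0.01340026,
        1.34331412, -0.05849237]), 'qvel': array([ 0.00148589,  0.00050039, -0.00042449,  0.0013595 ,  0.00175414,
        0.00167354, -0.00116903]), 'effort': array([ 4.00532790e-04, -6.56369305e+01,  1.33505858e+00, -4.03795838e+01,
       -5.99186076e-02,  4.46481106e-02,  9.77133391e-05]), 'tool_pos': array([0.24561169, 0.6012888 , 0.22165265]), 'eef_rot': array([-6.05233158e-01, -3.08252015e+00,  2.57007460e-03]), 'contact_force': array([ 0.64794261, -1.10033089,  1.13106049]), 'wrist_torque': array([ 0.00022834,  0.01350587, -0.02355362]), 'grip_force': 0.0, 'gripper_width': 0.08710727757634097}
top [[491.94084055   0.         318.52072358]
 [  0.         491.94084055 205.15801197]
 [  0.           0.           1.        ]] [[ 0.02065367 -0.99978615  0.0010366 ]
 [-0.99141129 -0.02061457 -0.12914602]
 [ 0.12913977  0.00163964 -0.99162505]] [-0.0349187   0.56381783  1.27936959]
side [[463.22858024   0.         326.97934102]
 [  0.         463.22858024 202.84631955]
 [  0.           0.           1.        ]] [[ 0.96139552 -0.27507133 -0.00737754]
 [-0.19913192 -0.6769777  -0.70855323]
 [ 0.18990825  0.682669   -0.7056188 ]] [-0.51854073  0.12865999  1.19350053]
```

View pics/top0.png

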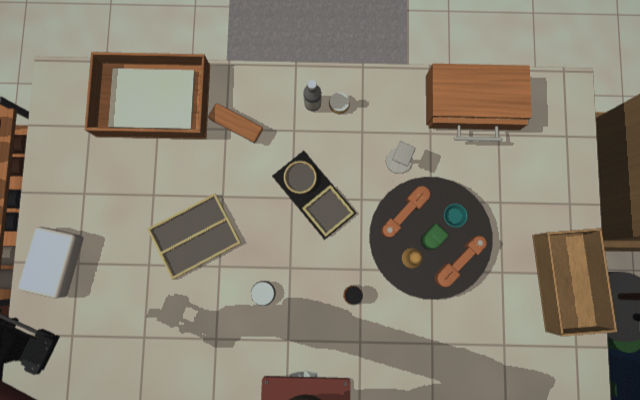

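View pics/side0.png

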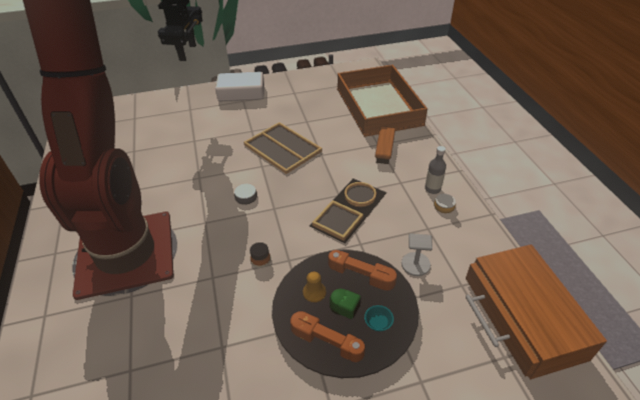

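Top view: two-bay tray around (195,236), square tray (328,211), round tray (300,177), turntable (434,238). The trees are at about (406,212) and (462,261), the cap at (434,238), the doorstop at (412,258), the dish at (455,216) and the heel stand at (400,157). I'll enlarge the relevant part.

```bash
python3 - <<'E'
import cv2
a=cv2.imread("pics/top0.png")
cv2.imwrite("pics/c1.png",cv2.resize(a[170:305,362:502],None,fx=5,fy=4.4,interpolation=cv2.INTER_CUBIC)[:594])
cv2.imwrite("pics/c2.png",cv2.resize(a[145:285,145:361],None,fx=3.6,fy=3.6,interpolation=cv2.INTER_CUBIC))
E
```

```text
(no output)
```

View pics/c1.png

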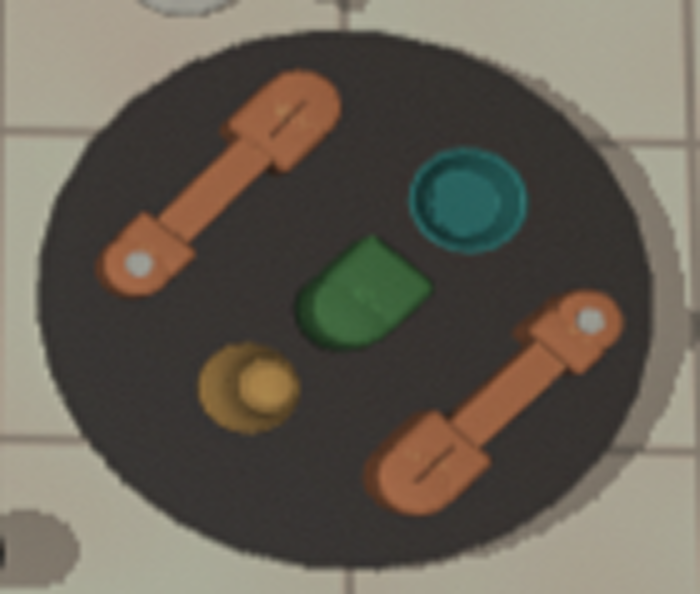

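View pics/c2.png

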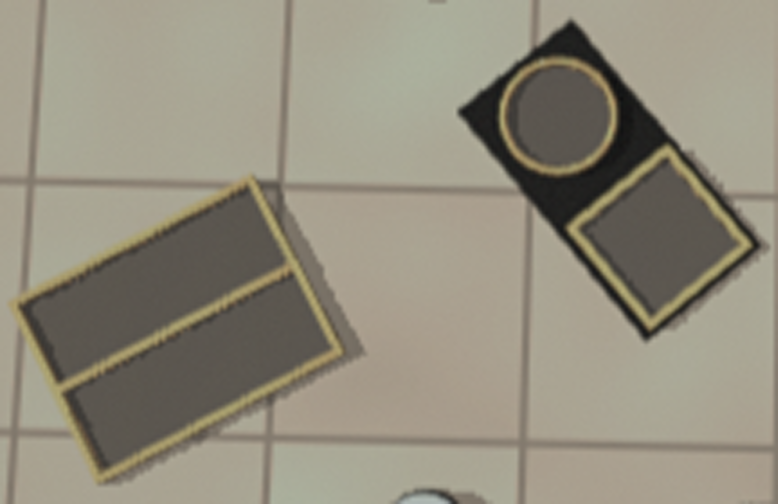

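```bash
cat > h.py <<'E'
import numpy as np, json
from scipy.spatial.transform import Rotation as Ro
from cell import *
def px2w(cam,p,z):
    p=np.atleast_2d(np.array(p,float));K,R,t=(np.array(cam[k]) for k in "KRt")
    d=(np.linalg.inv(K)@np.c_[p,np.ones(len(p))].T).T@R; o=-R.T@t
    return o+d*((z-o[2])/d[:,2])[:,None]
def w2px(cam,X):
    K,R,t=(np.array(cam[k]) for k in "KRt")
    c=(np.atleast_2d(X)@R.T+t)@K.T; return c[:,:2]/c[:,2:]
def plan(xyz,yaw):
    "target TCP, tool down, yaw = world angle of tool y (closing line); prints shift mm in tool axes and turn"
    s=get_state();R=Ro.from_rotvec(s["eef_rot"])
    y=R.as_matrix()[:,1];cur=np.arctan2(y[1],y[0])
    best=None
    for k in(0,np.pi,-np.pi):
        a=yaw+k;Y=np.array([np.cos(a),np.sin(a),0]);Z=np.array([0,0,-1.]);T=Ro.from_matrix(np.c_[np.cross(Y,Z),Y,Z])
        r=(R.inv()*T).as_rotvec()
        if best is None or np.linalg.norm(r)<np.linalg.norm(best):best=r
    sh=R.inv().apply(np.array(xyz)-s["tool_pos"])*1000
    print("t %.2f"%s["t"],"tcp",s["tool_pos"].round(4),"q7 %.2f"%s["joint_pos"][6],"shift",sh.round(1),"turn",best.round(3),"W",round(s["gripper_width"],4),"g",round(s["grip_force"],1))
E
python3 - <<'E'
from h import *
c=camera("top")
A=lambda P:[((x+.5)/5+361.5,(y+.5)/4.4+169.5) for x,y in P]
B=lambda P:[((x+.5)/3.6+144.5,(y+.5)/3.6+144.5) for x,y in P]
pr=lambda n,v:print(n,(v*1000).round(0).tolist())
for n,p in(("T1",[(139,263),(288,119),(158,220),(192,245),(237,140),(272,165)]),("T2",[(590,320),(435,463),(538,342),(574,372),(453,418),(486,450)])):
    v=px2w(c,A(p),.067);pr(n,v);d=v[1]-v[0];print("len",np.linalg.norm(d),"ang",np.degrees(np.arctan2(d[1],d[0])))
pr("tt",px2w(c,A([(345,300),(38,292),(653,302),(345,30),(345,568)]),.03))
pr("dish",px2w(c,A([(468,200)]),.05))
pr("stoptop",px2w(c,A([(268,386)]),.096));pr("stopfoot",px2w(c,A([(247,388)]),.033))
v=px2w(c,A([(372,236),(432,289)]),.068);pr("capback",v)
pr("capbody",px2w(c,A([(365,290)]),.06))
for n,p in(("sq",[(668,148),(757,243),(650,330),(568,228)]),("long",[(252,178),(342,352),(103,480),(12,302)])):
    v=px2w(c,B(p),.014);pr(n,v);pr("ctr",v.mean(0));e=v-np.roll(v,1,0);print(np.linalg.norm(e,axis=1),np.degrees(np.arctan2(e[:,1],e[:,0])))
pr("round",px2w(c,B([(558,115)]),.014));pr("heel",px2w(c,[(403,153)],.093))
E
```

```text
T1 [[501.0, -209.0, 67.0], [588.0, -286.0, 67.0], [527.0, -218.0, 67.0], [512.0, -236.0, 67.0], [575.0, -260.0, 67.0], [561.0, -278.0, 67.0]]
len 0.11714826735798395 ang -41.65928998555478
T2 [[472.0, -442.0, 67.0], [387.0, -361.0, 67.0], [459.0, -415.0, 67.0], [441.0, -433.0, 67.0], [413.0, -370.0, 67.0], [395.0, -387.0, 67.0]]
len 0.11764957457729149 ang 136.24829610557003
tt [[484.0, -324.0, 30.0], [485.0, -160.0, 30.0], [486.0, -488.0, 30.0], [650.0, -325.0, 30.0], [324.0, -322.0, 30.0]]
dish [[544.0, -385.0, 50.0]]
stoptop [[429.0, -270.0, 96.0]]
stopfoot [[430.0, -271.0, 33.0]]
capback [[519.0, -329.0, 68.0], [489.0, -360.0, 68.0]]
capbody [[488.0, -327.0, 60.0]]
sq [[622.0, -54.0, 14.0], [550.0, -122.0, 14.0], [483.0, -43.0, 14.0], [559.0, 20.0, 14.0]]
ctr [553.0, -50.0, 14.0]
[0.09740243 0.09878677 0.1041628  0.09877731] [ -49.8413117  -136.16117804  130.26504294   39.91539495]
long [[592.0, 261.0, 14.0], [462.0, 187.0, 14.0], [363.0, 360.0, 14.0], [494.0, 436.0, 14.0]]
ctr [478.0, 311.0, 14.0]
[0.20107052 0.14958536 0.19919361 0.15124258] [ -60.87539468 -150.50944033  119.59450479   30.20018601]
round [[645.0, 30.0, 14.0]]
heel [[698.0, -240.0, 93.0]]
```

```bash
python3 -c "
from h import *
plan((.50,.25,.25),np.radians(48.7));plan((.544,-.2485,.16),np.radians(48.7));plan((.544,-.2485,.10),np.radians(48.7))"
```

```text
t 0.15 tcp [0.2457 0.6014 0.2219] q7 -0.06 shift [-368.3 -229.2  -27.8] turn [-0.001  0.     0.333] W 0.0874 g 0.0
t 0.15 tcp [0.2457 0.6014 0.2219] q7 -0.06 shift [-597.5 -673.9   62.8] turn [-0.001  0.     0.333] W 0.0874 g 0.0
t 0.15 tcp [0.2457 0.6014 0.2219] q7 -0.06 shift [-597.5 -673.8  122.8] turn [-0.001  0.     0.333] W 0.0874 g 0.0
```

```bash
python3 -m handwheel '[[[-184,-115,-14],[0,0,0],0],[[-184,-115,-14],[0,0,0],0],[[-184,-115,-14],[0,0,0],0],[[-184,-115,-14],[0,0,0],0],[[-220,-137,-17],[0,0,0],0]]' 20; python3 -m handwheel '[[[-148,-92,-11],[0,0,0.333],0],[[-148,-92,-11],[0,0,0.333],0],[[-148,-92,-11],[0,0,0.333],0],[[-148,-92,-11],[0,0,0.333],0],[[-148,-92,-11],[0,0,0.333],0]]'; python3 -c "
from h import *
plan((.544,-.2485,.16),np.radians(48.7))"
```

```text
t: 0.65
tool_pos: [0.3927, 0.3976, 0.2389]
eef_rot: [-0.605, -3.083, 0.0]
contact_force: [0.4, 1.1, 0.6]
gripper_width: 0.0869
grip_force: 0.0
t: 1.15
tool_pos: [0.4967, 0.2538, 0.2502]
eef_rot: [1.118, 2.934, -0.001]
contact_force: [-0.1, 0.5, 0.3]
gripper_width: 0.0869
grip_force: 0.0
t 1.15 tcp [0.4967 0.2538 0.2502] q7 0.33 shift [-369.4 -343.5   90.8] turn [-0.     0.002 -0.007] W 0.0869 g 0.0
```

```bash
python3 -m handwheel '[[[-180,-170,30],[0,0,0],0],[[-180,-170,30],[0,0,0],0],[[-180,-170,30],[0,0,0],0],[[-180,-170,30],[0,0,0],0],[[-180,-170,30],[0,0,0],0]]'; python3 -m handwheel '[[[-187,-173,61],[0,0,0],0],[[-187,-173,61],[0,0,0],0],[[-187,-173,61],[0,0,0],0],[[-187,-173,61],[0,0,0],0],[[-187,-173,61],[0,0,0],0]]';python3 -m handwheel '[[[0,0,0],[0,0,0],0],[[0,0,0],[0,0,0],0]]'; python3 -c "
from h import *
import cv2
plan((.544,-.2485,.04),np.radians(48.7))
c=camera('wrist');cv2.imwrite('pics/w1.png',c['pixels'])
s=get_state();print(w2px(c,[[.544,-.2485,.066],[.501,-.209,.068],[.488,-.329,.068],[.430,-.270,.09]]).round(0))"
```

```text
t: 1.65
tool_pos: [0.5168, 0.011, 0.2196]
eef_rot: [-1.106, -2.94, -0.001]
contact_force: [0.7, -0.3, -1.3]
gripper_width: 0.087
grip_force: 0.0
t: 2.15
tool_pos: [0.5427, -0.2304, 0.1611]
eef_rot: [1.105, 2.941, 0.001]
contact_force: [1.5, 1.3, 0.3]
gripper_width: 0.0871
grip_force: 0.0
t: 2.35
tool_pos: [0.5419, -0.2303, 0.1608]
eef_rot: [-1.11, -2.937, 0.001]
contact_force: [0.4, 0.3, -0.6]
gripper_width: 0.0869
grip_force: 0.0
t 2.35 tcp [ 0.5419 -0.2303  0.1608] q7 1.35 shift [-13.8 -12.1 120.8] turn [-0.001 -0.001 -0.002] W 0.0869 g 0.0
[[307. 215.]
 [308. 150.]
 [200. 227.]
 [186. 135.]]
```

View pics/w1.png

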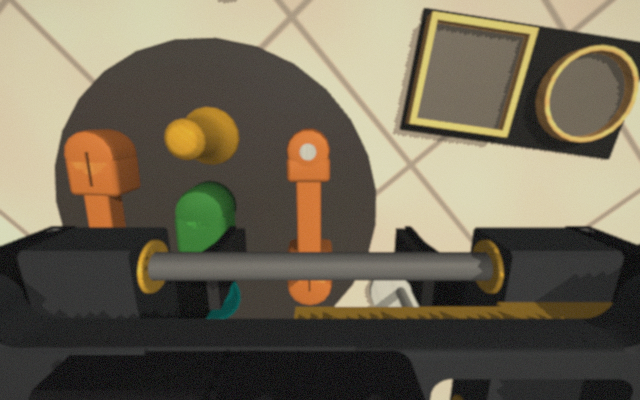

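The wrist view agrees with the top view: the heel disc is at (308,151) where (308,150) was predicted, and the bar is centred at u≈309. I'll descend and grip.

```bash
python3 -m handwheel '[[[-14,-12,40],[0,0,0],0],[[-14,-12,80],[0,0,0],0],[[-14,-12,105],[0,0,0],0],[[-14,-12,121],[0,0,0],0],[[-14,-12,121],[0,0,0],0]]'; python3 -m handwheel '[[[0,0,0],[0,0,0],0.9],[[0,0,0],[0,0,0],0.9],[[0,0,0],[0,0,0],0.9],[[0,0,0],[0,0,0],0.9],[[0,0,0],[0,0,0],0.9]]' 25;python3 -m handwheel '[[[0,0,0],[0,0,0],0.9],[[0,0,0],[0,0,0],0.9],[[0,0,-20],[0,0,0],0.9],[[0,0,-50],[0,0,0],0.9],[[0,0,-90],[0,0,0],0.9]]'; python3 -c "
from h import *
plan((.5075,.3338,.13),np.radians(30))"
```

```text
t: 2.9
tool_pos: [0.5444, -0.2458, 0.0391]
eef_rot: [-1.103, -2.938, -0.001]
contact_force: [0.1, 0.6, 0.2]
gripper_width: 0.0868
grip_force: 0.0
t: 3.4
tool_pos: [0.5451, -0.2483, 0.0412]
eef_rot: [1.108, 2.939, 0.0]
contact_force: [-0.5, 0.1, -0.0]
gripper_width: 0.055
grip_force: 0.0
t: 3.9
tool_pos: [0.5437, -0.2478, 0.1303]
eef_rot: [-1.107, -2.937, 0.001]
contact_force: [0.0, -0.7, 0.1]
gripper_width: 0.015
grip_force: 0.0
t 3.90 tcp [ 0.5437 -0.2478  0.1303] q7 1.40 shift [411.1 413.    0.7] turn [-0.002 -0.002  0.326] W 0.015 g 0.0
```

The fingers close more slowly than I allowed, so I lifted before contact and the tree wasn't touched. Repeating with a narrower opening.

```bash
python3 -m handwheel '[[[0,0,0],[0,0,0],0.4],[[0,0,0],[0,0,0],0.4],[[0,0,0],[0,0,0],0.4],[[0,0,0],[0,0,0],0.4],[[0,0,30],[0,0,0],0.4]]'; python3 -m handwheel '[[[0,0,25],[0,0,0],0.4],[[0,0,50],[0,0,0],0.4],[[0,0,60],[0,0,0],0.4],[[0,0,60],[0,0,0],0.9],[[0,0,60],[0,0,0],0.9]]';python3 -m handwheel '[[[0,0,0],[0,0,0],0.9],[[0,0,0],[0,0,0],0.9],[[0,0,0],[0,0,0],0.9],[[0,0,0],[0,0,0],0.9],[[0,0,0],[0,0,0],0.9]]' 25
```

```text
t: 4.4
tool_pos: [0.5467, -0.2492, 0.1026]
eef_rot: [1.106, 2.935, 0.001]
contact_force: [1.0, 0.2, -0.1]
gripper_width: 0.0468
grip_force: 0.0
t: 4.9
tool_pos: [0.5451, -0.2486, 0.0413]
eef_rot: [1.108, 2.939, -0.0]
contact_force: [0.2, -0.5, 1.2]
gripper_width: 0.0429
grip_force: 0.0
t: 5.4
tool_pos: [0.5455, -0.2483, 0.0415]
eef_rot: [1.107, 2.939, 0.001]
contact_force: [-1.2, 1.5, 6.8]
gripper_width: 0.0218
grip_force: 25.0
```

```bash
python3 -m handwheel '[[[0,0,-15],[0,0,0],0.9],[[0,0,-45],[0,0,0],0.9],[[0,0,-85],[0,0,0],0.9],[[25,25,-90],[0,0,0],0.9],[[55,55,-90],[0,0,0],0.9]]' 30; python3 -m handwheel '[[[32,32,0],[0,0,0.07],0.9],[[65,65,0],[0,0,0.14],0.9],[[98,98,0],[0,0,0.21],0.9],[[131,131,0],[0,0,0.28],0.9],[[164,164,0],[0,0,0.326],0.9]]';python3 -c "
from h import *
plan((.5075,.3338,.13),np.radians(30))"
```

```text
t: 5.9
tool_pos: [0.5403, -0.1724, 0.1333]
eef_rot: [1.113, 2.934, -0.0]
contact_force: [0.4, 1.4, -3.8]
gripper_width: 0.0217
grip_force: 30.0
t: 6.4
tool_pos: [0.5244, 0.0624, 0.1316]
eef_rot: [1.575, 2.718, 0.001]
contact_force: [1.7, -1.0, -1.6]
gripper_width: 0.0218
grip_force: 30.0
t 6.40 tcp [0.5244 0.0624 0.1316] q7 0.42 shift [243.8 120.4   1.6] turn [ 0.001 -0.    -0.003] W 0.0218 g 30.0
```

```bash
python3 -m handwheel '[[[40,20,0],[0,0,0],0.9],[[80,40,0],[0,0,0],0.9],[[120,60,0],[0,0,0],0.9],[[160,80,0],[0,0,0],0.9],[[195,97,0],[0,0,0],0.9]]'; python3 -m handwheel '[[[25,13,0],[0,0,0],0.9],[[40,20,0],[0,0,0],0.9],[[45,22,0],[0,0,0],0.9],[[45,22,0],[0,0,0],0.9],[[45,22,0],[0,0,0],0.9]]';python3 -c "
from h import *
import cv2
plan((.5075,.3338,.019),np.radians(30))
c=camera('wrist');cv2.imwrite('pics/w2.png',c['pixels'])
print(w2px(c,[[.592,.261,.014],[.462,.187,.014],[.363,.360,.014],[.494,.436,.014]]).round(0).tolist())"
```

```text
t: 6.9
tool_pos: [0.5107, 0.2805, 0.1314]
eef_rot: [-1.569, -2.722, -0.0]
contact_force: [0.5, 0.4, -2.4]
gripper_width: 0.0217
grip_force: 30.0
t: 7.4
tool_pos: [0.5085, 0.326, 0.1308]
eef_rot: [1.573, 2.719, -0.001]
contact_force: [1.0, -0.9, -2.4]
gripper_width: 0.0218
grip_force: 30.0
t 7.40 tcp [0.5085 0.326  0.1308] q7 0.00 shift [  7.3   3.1 111.8] turn [-0.     0.001 -0.002] W 0.0218 g 30.0
[[358.0, 284.0], [216.0, 284.0], [196.0, 81.0], [369.0, 80.0]]
```

View pics/w2.png

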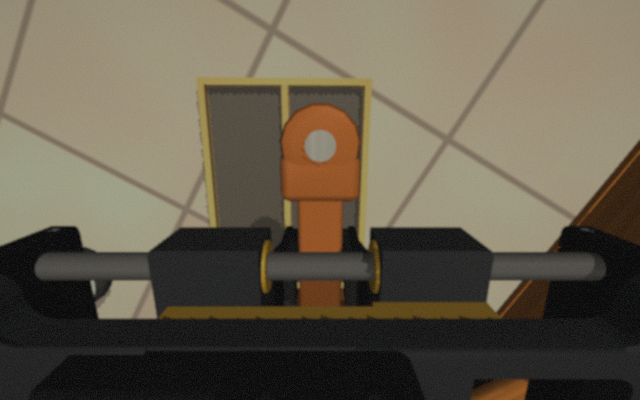

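The tray's far corners appear at about (200,80) and (371,80), matching the prediction, and the tree hangs level over the right bay. Lowering it now.

```bash
python3 -m handwheel '[[[7,3,25],[0,0,0],0.9],[[7,3,60],[0,0,0],0.9],[[7,3,90],[0,0,0],0.9],[[7,3,105],[0,0,0],0.9],[[7,3,112],[0,0,0],0.9]]'; python3 -m handwheel '[[[0,0,0],[0,0,0],0.9],[[0,0,0],[0,0,0],0.9],[[0,0,0],[0,0,0],0.9]]'
```

```text
t: 7.95
tool_pos: [0.5067, 0.3342, 0.0175]
eef_rot: [-1.572, -2.72, 0.003]
contact_force: [-0.1, 0.4, 3.9]
gripper_width: 0.0219
grip_force: 30.0
t: 8.25
tool_pos: [0.5077, 0.3362, 0.0199]
eef_rot: [1.57, 2.72, 0.003]
contact_force: [0.3, -0.8, -1.9]
gripper_width: 0.0218
grip_force: 30.0
```

Settled about 2 mm above the floor, so I'll go slightly lower and release.

```bash
python3 -m handwheel '[[[-1,-1,2],[0,0,0],0.9],[[-1,-1,2],[0,0,0],0.9],[[-1,-1,2],[0,0,0],0.62],[[-1,-1,2],[0,0,0],0.62],[[-1,-1,2],[0,0,0],0.62]]'; python3 -m handwheel '[[[0,0,0],[0,0,0],0.62],[[0,0,-10],[0,0,0],0.62],[[0,0,-30],[0,0,0],0.62],[[0,0,-70],[0,0,0],0.55],[[0,0,-120],[0,0,0],0.4]]';python3 -c "
from h import *
plan((.45,.0,.17),np.radians(46));plan((.4265,-.4005,.13),np.radians(46))"
```

```text
t: 8.75
tool_pos: [0.5065, 0.3343, 0.0166]
eef_rot: [1.57, 2.721, -0.0]
contact_force: [-0.3, -0.4, 0.3]
gripper_width: 0.0315
grip_force: 0.0
t: 9.25
tool_pos: [0.5055, 0.3335, 0.137]
eef_rot: [-1.57, -2.72, 0.005]
contact_force: [0.6, 0.4, 0.2]
gripper_width: 0.041
grip_force: 0.0
t 9.25 tcp [0.5055 0.3335 0.137 ] q7 -0.01 shift [-261.1 -215.   -32. ] turn [-0.003  0.001 -0.279] W 0.041 g 0.0
t 9.25 tcp [0.5055 0.3335 0.137 ] q7 -0.01 shift [-596.1 -435.5    9. ] turn [-0.003  0.001 -0.279] W 0.041 g 0.0
```

```bash
python3 -m handwheel '[[[-190,-139,-30],[0,0,0],0.4],[[-190,-139,-30],[0,0,0],0.4],[[-190,-139,-30],[0,0,0],0.4],[[-190,-139,-30],[0,0,0],0.4],[[-190,-139,-30],[0,0,0],0.4]]'; python3 -m handwheel '[[[-200,-146,0],[0,0,0],0.4],[[-200,-146,0],[0,0,0],0.4],[[-200,-146,0],[0,0,0],0.4],[[-200,-146,0],[0,0,0],0.4],[[-200,-146,0],[0,0,-0.149],0.4]]';python3 -c "
from h import *
plan((.4265,-.4005,.13),np.radians(46))"
```

```text
t: 9.75
tool_pos: [0.4809, 0.097, 0.1678]
eef_rot: [1.573, 2.719, 0.002]
contact_force: [1.1, 0.2, 0.4]
gripper_width: 0.052
grip_force: 0.0
t: 10.25
tool_pos: [0.4553, -0.1409, 0.1675]
eef_rot: [1.401, 2.811, 0.002]
contact_force: [1.1, 0.3, 0.6]
gripper_width: 0.0522
grip_force: 0.0
t 10.25 tcp [ 0.4553 -0.1409  0.1675] q7 0.86 shift [-190.  -179.3   37.2] turn [ 0.002  0.    -0.157] W 0.0522 g 0.0
```

```bash
python3 -m handwheel '[[[-45,-42,0],[0,0,-0.14],0.4],[[-80,-75,0],[0,0,-0.14],0.4],[[-115,-110,10],[0,0,-0.14],0.4],[[-150,-142,20],[0,0,-0.14],0.4],[[-180,-170,37],[0,0,-0.14],0.4]]'; python3 -m handwheel '[[[0,0,0],[0,0,0],0.4],[[0,0,0],[0,0,0],0.4]]';python3 -c "
from h import *
plan((.4265,-.4005,.041),np.radians(46))
c=camera('wrist');import cv2;cv2.imwrite('pics/w3.png',c['pixels'])
print(w2px(c,[[.4265,-.4005,.066],[.387,-.361,.068],[.472,-.442,.068],[.430,-.270,.098]]).round(0).tolist())"
```

```text
t: 10.75
tool_pos: [0.4309, -0.3743, 0.1348]
eef_rot: [1.197, 2.902, 0.001]
contact_force: [0.7, 1.5, 1.4]
gripper_width: 0.0523
grip_force: 0.0
t: 10.95
tool_pos: [0.4288, -0.3737, 0.1335]
eef_rot: [-1.204, -2.9, 0.001]
contact_force: [0.3, 1.0, -0.7]
gripper_width: 0.0522
grip_force: 0.0
t 10.95 tcp [ 0.4288 -0.3737  0.1335] q7 1.70 shift [-17.5 -20.4  92.5] turn [-0.002 -0.001 -0.019] W 0.0522 g 0.0
[[296.0, 229.0], [294.0, 161.0], [300.0, 297.0], [436.0, 114.0]]
```

View pics/w3.png

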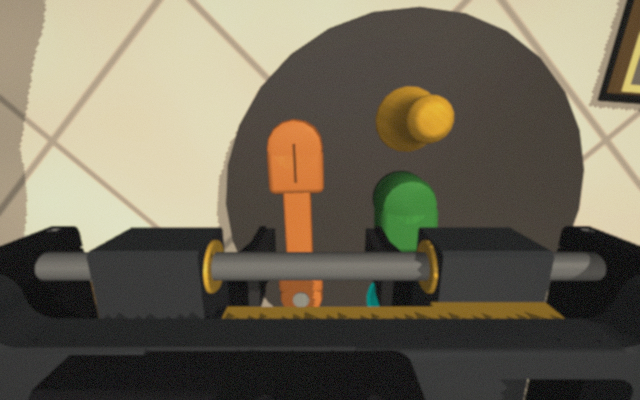

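Slot at (295,163) and disc at (301,299), both as predicted, so I'll grasp the second tree.

```bash
python3 -m handwheel '[[[-10,-12,10],[0,0,-0.019],0.4],[[-18,-20,40],[0,0,-0.019],0.4],[[-18,-20,70],[0,0,-0.019],0.4],[[-18,-20,88],[0,0,-0.019],0.4],[[-18,-20,92],[0,0,-0.019],0.4]]'; python3 -m handwheel '[[[0,0,0],[0,0,0],0.4],[[0,0,0],[0,0,0],0.9],[[0,0,0],[0,0,0],0.9],[[0,0,0],[0,0,0],0.9],[[0,0,0],[0,0,0],0.9]]' 30;python3 -m handwheel '[[[0,0,0],[0,0,0],0.9],[[0,0,0],[0,0,0],0.9],[[0,0,0],[0,0,0],0.9]]'
```

```text
t: 11.5
tool_pos: [0.4298, -0.396, 0.0407]
eef_rot: [-1.166, -2.915, -0.003]
contact_force: [0.2, 0.1, 0.4]
gripper_width: 0.0522
grip_force: 0.0
t: 12.0
tool_pos: [0.4293, -0.399, 0.0422]
eef_rot: [1.171, 2.914, 0.0]
contact_force: [0.5, -0.2, 0.2]
gripper_width: 0.028
grip_force: 0.0
t: 12.3
tool_pos: [0.429, -0.3991, 0.042]
eef_rot: [1.172, 2.915, 0.0]
contact_force: [-0.9, 1.1, 5.5]
gripper_width: 0.0218
grip_force: 30.0
```

```bash
python3 -m handwheel '[[[0,0,-20],[0,0,0],0.9],[[0,0,-60],[0,0,0],0.9],[[0,0,-105],[0,0,0],0.9],[[0,0,-140],[0,0,0],0.9],[[0,0,-150],[0,0,0],0.9]]' 30; python3 -c "
from h import *
plan((.47,-.05,.19),np.radians(46));plan((.4485,.288,.19),np.radians(30))"
```

```text
t: 12.8
tool_pos: [0.4298, -0.4002, 0.195]
eef_rot: [1.171, 2.911, -0.001]
contact_force: [1.1, -1.0, -3.5]
gripper_width: 0.0216
grip_force: 30.0
t 12.80 tcp [ 0.4298 -0.4002  0.195 ] q7 1.74 shift [213.5 280.5   4.4] turn [0.001 0.004 0.003] W 0.0216 g 30.0
t 12.80 tcp [ 0.4298 -0.4002  0.195 ] q7 1.74 shift [463.  509.5   3.7] turn [0.002 0.004 0.282] W 0.0216 g 30.0
```

```bash
python3 -m handwheel '[[[25,33,0],[0,0,0],0.9],[[52,69,0],[0,0,0],0.9],[[80,105,0],[0,0,0],0.9],[[108,141,0],[0,0,0],0.9],[[136,178,0],[0,0,0],0.9]]'; python3 -m handwheel '[[[26,34,0],[0,0,0.06],0.9],[[52,68,0],[0,0,0.12],0.9],[[78,102,0],[0,0,0.18],0.9],[[105,131,0],[0,0,0.24],0.9],[[132,160,0],[0,0,0.282],0.9]]';python3 -c "
from h import *
plan((.4485,.288,.13),np.radians(30))"
```

```text
t: 13.3
tool_pos: [0.4532, -0.1742, 0.1906]
eef_rot: [-1.171, -2.914, -0.0]
contact_force: [0.8, 1.1, -2.2]
gripper_width: 0.0216
grip_force: 30.0
t: 13.8
tool_pos: [0.4685, 0.0323, 0.1907]
eef_rot: [-1.571, -2.719, 0.001]
contact_force: [0.6, 0.4, -1.5]
gripper_width: 0.0218
grip_force: 30.0
t 13.80 tcp [0.4685 0.0323 0.1907] q7 0.34 shift [231.5 110.4  60.7] turn [-0.001 -0.001 -0.001] W 0.0218 g 30.0
```

```bash
python3 -m handwheel '[[[38,18,0],[0,0,0],0.9],[[76,36,0],[0,0,0],0.9],[[114,54,10],[0,0,0],0.9],[[152,72,30],[0,0,0],0.9],[[190,90,50],[0,0,0],0.9]]'; python3 -m handwheel '[[[20,10,5],[0,0,0],0.9],[[32,15,10],[0,0,0],0.9],[[36,18,10],[0,0,0],0.9],[[36,18,10],[0,0,0],0.9],[[36,18,10],[0,0,0],0.9]]';python3 -c "
from h import *
plan((.4485,.288,.019),np.radians(30))
c=camera('top');import cv2;cv2.imwrite('pics/t1.png',cv2.resize(c['pixels'][130:310,120:400],None,fx=2.8,fy=2.8))"
```

```text
t: 14.3
tool_pos: [0.4512, 0.2416, 0.1402]
eef_rot: [-1.569, -2.721, 0.001]
contact_force: [0.3, -0.4, -2.0]
gripper_width: 0.0217
grip_force: 30.0
t: 14.8
tool_pos: [0.4507, 0.2787, 0.1324]
eef_rot: [1.572, 2.719, 0.001]
contact_force: [0.7, -0.3, -2.6]
gripper_width: 0.0217
grip_force: 30.0
t 14.80 tcp [0.4507 0.2787 0.1324] q7 -0.04 shift [  9.1   2.7 113.4] turn [ 0.001 -0.    -0.001] W 0.0217 g 30.0
```

View pics/t1.png

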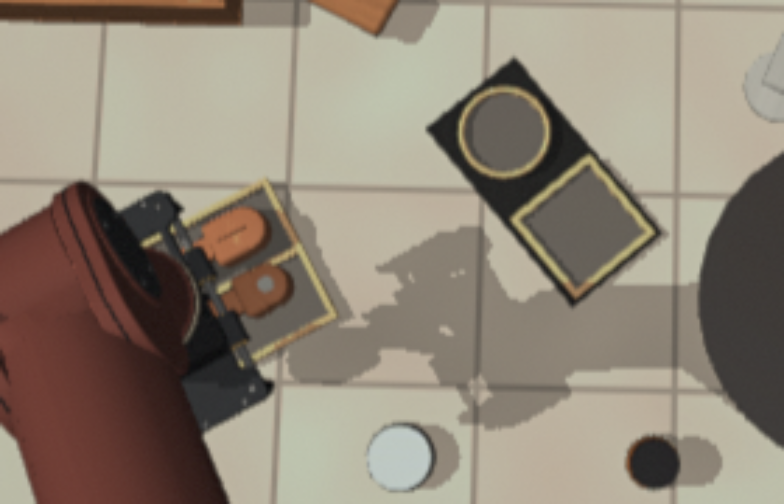

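T1 lies in the far bay, its toe at about (232,238) in the crop, and T2 hangs over the near bay. Lowering T2.

```bash
python3 -m handwheel '[[[9,3,25],[0,0,0],0.9],[[9,3,60],[0,0,0],0.9],[[9,3,90],[0,0,0],0.9],[[9,3,105],[0,0,0],0.9],[[9,3,112],[0,0,0],0.9]]'; python3 -m handwheel '[[[0,0,1],[0,0,0],0.9],[[0,0,1],[0,0,0],0.9],[[0,0,1],[0,0,0],0.9]]'
```

```text
t: 15.35
tool_pos: [0.4476, 0.288, 0.0188]
eef_rot: [-1.571, -2.72, 0.003]
contact_force: [-0.6, 0.4, -1.8]
gripper_width: 0.0217
grip_force: 30.0
t: 15.65
tool_pos: [0.4486, 0.2899, 0.02]
eef_rot: [1.57, 2.721, 0.003]
contact_force: [-0.2, 0.1, -1.4]
gripper_width: 0.0214
grip_force: 30.0
```

```bash
python3 -m handwheel '[[[-1,0,2],[0,0,0],0.9],[[-1,0,2],[0,0,0],0.9],[[-1,0,2],[0,0,0],0.62],[[-1,0,2],[0,0,0],0.62],[[-1,0,2],[0,0,0],0.62]]'; python3 -m handwheel '[[[0,0,0],[0,0,0],0.62],[[0,0,-10],[0,0,0],0.62],[[0,0,-30],[0,0,0],0.62],[[0,0,-70],[0,0,0],0.55],[[0,0,-120],[0,0,0],0.3]]';python3 -c "
from h import *
plan((.47,-.05,.19),np.radians(46));plan((.488,-.329,.14),np.radians(46))
c=camera('top');import cv2;cv2.imwrite('pics/t2.png',cv2.resize(c['pixels'][165:305,345:515],None,fx=4,fy=4,interpolation=2))"
```

```text
t: 16.15
tool_pos: [0.4485, 0.2887, 0.0169]
eef_rot: [-1.57, -2.721, -0.001]
contact_force: [-0.4, 0.6, 1.1]
gripper_width: 0.0317
grip_force: 0.0
t: 16.65
tool_pos: [0.4474, 0.2876, 0.1374]
eef_rot: [-1.57, -2.721, 0.005]
contact_force: [0.5, -0.2, -0.3]
gripper_width: 0.0409
grip_force: 0.0
t 16.65 tcp [0.4474 0.2876 0.1374] q7 -0.05 shift [-303.7 -149.5  -51.9] turn [-0.003  0.001 -0.279] W 0.0409 g 0.0
t 16.65 tcp [0.4474 0.2876 0.1374] q7 -0.05 shift [-554.2 -273.4   -1.2] turn [-0.003  0.001 -0.279] W 0.0409 g 0.0
```

View pics/t2.png

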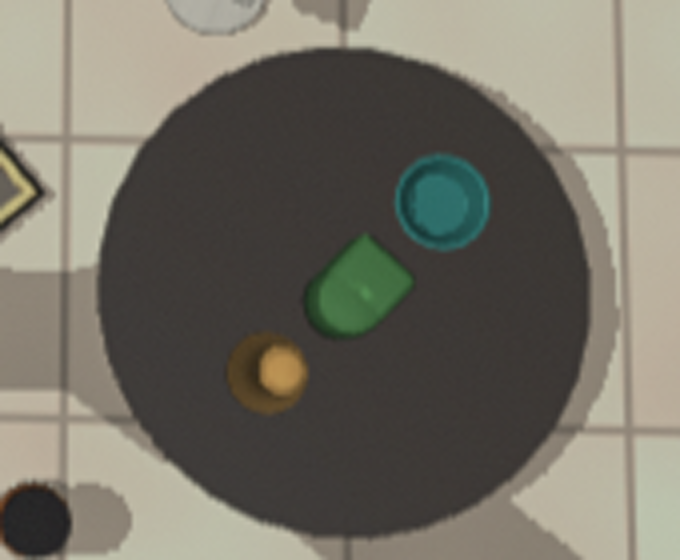

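Only the cap, the doorstop and the dish are left on the table, and they haven't moved (cap back corners at (366,234) and (413,282) in the crop). Doorstop next.

```bash
python3 -m handwheel '[[[-208,-104,-52],[0,0,0],0.3],[[-208,-104,-52],[0,0,0],0.3],[[-208,-104,-52],[0,0,0],0.3],[[-208,-104,-52],[0,0,0],0.3],[[-208,-104,-52],[0,0,0],0.3]]'; python3 -m handwheel '[[[-96,-45,0],[0,0,-0.14],0.3],[[-96,-45,0],[0,0,-0.279],0.3],[[-96,-45,0],[0,0,-0.279],0.3]]';python3 -c "
from h import *
plan((.4295,-.2705,.18),np.radians(46))"
```

```text
t: 17.2
tool_pos: [0.4625, 0.0533, 0.1901]
eef_rot: [1.573, 2.719, 0.003]
contact_force: [1.5, -0.1, 0.6]
gripper_width: 0.0609
grip_force: 0.0
t: 17.5
tool_pos: [0.4715, -0.0533, 0.1897]
eef_rot: [1.175, 2.912, 0.002]
contact_force: [0.8, 0.1, -1.2]
gripper_width: 0.0609
grip_force: 0.0
t 17.50 tcp [ 0.4715 -0.0533  0.1897] q7 0.80 shift [-120.4 -185.5    9.5] turn [0.001 0.001 0.001] W 0.0609 g 0.0
```

```bash
python3 -m handwheel '[[[-27,-42,9],[0,0,0],0.3],[[-54,-83,9],[0,0,0],0.3],[[-81,-125,9],[0,0,0],0.3],[[-105,-162,9],[0,0,0],0.3],[[-120,-185,9],[0,0,0],0.3]]'; python3 -m handwheel '[[[0,0,0],[0,0,0],0.3],[[0,0,0],[0,0,0],0.3]]';python3 -c "
from h import *
plan((.4295,-.2705,.058),np.radians(46))
c=camera('wrist');import cv2;cv2.imwrite('pics/w4.png',c['pixels'])
print(w2px(c,[[.4295,-.2705,.098],[.4295,-.2705,.090],[.4295,-.2705,.03]]).round(0).tolist())"
```

```text
t: 18.0
tool_pos: [0.4282, -0.2691, 0.1807]
eef_rot: [1.18, 2.91, 0.001]
contact_force: [-0.2, 0.6, 0.3]
gripper_width: 0.061
grip_force: 0.0
t: 18.2
tool_pos: [0.4293, -0.266, 0.18]
eef_rot: [-1.179, -2.912, -0.0]
contact_force: [0.2, -0.1, -0.4]
gripper_width: 0.0605
grip_force: 0.0
t 18.20 tcp [ 0.4293 -0.266   0.18  ] q7 1.36 shift [ -3.3  -3.1 122. ] turn [ 0.    -0.    -0.001] W 0.0605 g 0.0
[[317.0, 208.0], [317.0, 205.0], [318.0, 190.0]]
```

View pics/w4.png

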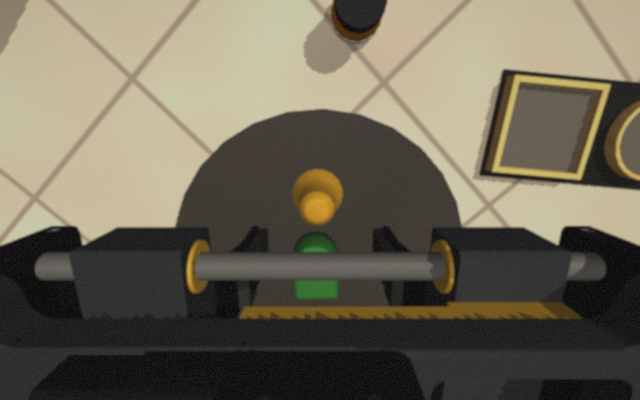

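The dome is at (318,208), as predicted. Descending and gripping.

```bash
python3 -m handwheel '[[[-3,-3,35],[0,0,0],0.3],[[-3,-3,70],[0,0,0],0.3],[[-3,-3,100],[0,0,0],0.3],[[-3,-3,117],[0,0,0],0.3],[[-3,-3,122],[0,0,0],0.3]]'; python3 -m handwheel '[[[0,0,0],[0,0,0],0.9],[[0,0,0],[0,0,0],0.9],[[0,0,0],[0,0,0],0.9],[[0,0,0],[0,0,0],0.9],[[0,0,0],[0,0,0],0.9]]' 35;python3 -m handwheel '[[[0,0,0],[0,0,0],0.9],[[0,0,0],[0,0,0],0.9]]'
```

```text
t: 18.75
tool_pos: [0.429, -0.2678, 0.056]
eef_rot: [-1.172, -2.911, -0.0]
contact_force: [-0.0, 1.1, -0.4]
gripper_width: 0.0609
grip_force: 0.0
t: 19.25
tool_pos: [0.4299, -0.2699, 0.0583]
eef_rot: [1.176, 2.912, 0.0]
contact_force: [-1.5, -0.9, 4.7]
gripper_width: 0.0307
grip_force: 32.9
t: 19.45
tool_pos: [0.43, -0.27, 0.0583]
eef_rot: [1.176, 2.913, 0.001]
contact_force: [-1.1, 1.7, 6.3]
gripper_width: 0.0308
grip_force: 33.0
```

```bash
python3 -m handwheel '[[[0,0,-15],[0,0,0],0.9],[[0,0,-45],[0,0,0],0.9],[[0,0,-80],[0,0,0],0.9],[[0,0,-90],[0,0,0],0.9],[[0,0,-90],[0,0,0],0.9]]'; python3 -c "
from h import *
plan((.645,.030,.148),np.radians(46))"
```

```text
t: 19.95
tool_pos: [0.4304, -0.2697, 0.1488]
eef_rot: [1.174, 2.911, 0.003]
contact_force: [-0.4, 0.5, -5.4]
gripper_width: 0.0312
grip_force: 32.8
t 19.95 tcp [ 0.4304 -0.2697  0.1488] q7 1.43 shift [ 53.4 364.7   1.6] turn [0.003 0.002 0.001] W 0.0312 g 32.8
```

```bash
python3 -m handwheel '[[[5,30,0],[0,0,0],0.9],[[10,70,0],[0,0,0],0.9],[[16,110,0],[0,0,0],0.9],[[22,150,0],[0,0,0],0.9],[[28,190,0],[0,0,0],0.9]]' 40;python3 -m handwheel '[[[6,40,0],[0,0,0],0.9],[[12,80,0],[0,0,0],0.9],[[18,120,0],[0,0,0],0.9],[[22,155,0],[0,0,0],0.9],[[25,174,0],[0,0,0],0.9]]';python3 -m handwheel '[[[0,0,0],[0,0,0],0.9],[[0,0,0],[0,0,0],0.9],[[0,0,0],[0,0,0],0.9]]'; python3 -c "
from h import *
plan((.645,.030,.038),np.radians(46))
c=camera('wrist');import cv2;cv2.imwrite('pics/w5.png',c['pixels'])
print(w2px(c,[[.645,.03,.014],[.645,.03,.123]]).round(0).tolist())"
```

```text
t: 20.45
tool_pos: [0.541, -0.1117, 0.1457]
eef_rot: [-1.175, -2.911, 0.001]
contact_force: [-0.7, -1.7, -3.4]
gripper_width: 0.0309
grip_force: 37.7
t: 20.95
tool_pos: [0.6444, 0.033, 0.1444]
eef_rot: [-1.169, -2.912, 0.001]
contact_force: [0.3, -0.5, -5.2]
gripper_width: 0.031
grip_force: 37.7
t: 21.25
tool_pos: [0.6431, 0.0275, 0.1465]
eef_rot: [-1.178, -2.911, 0.002]
contact_force: [-0.6, -0.5, -4.4]
gripper_width: 0.031
grip_force: 37.7
t 21.25 tcp [0.6431 0.0275 0.1465] q7 0.99 shift [  0.3   3.3 108.5] turn [-0.002 -0.001 -0.001] W 0.031 g 37.7
[[324.0, 190.0], [325.0, 227.0]]
```

View pics/w5.png

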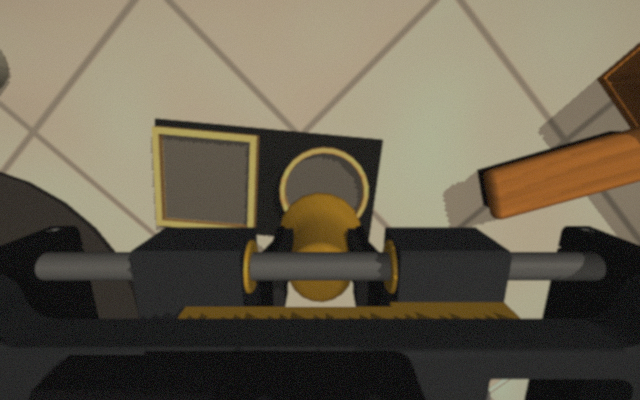

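Tray ring centred at (324,190), as predicted, and the doorstop hangs upright. Lowering.

```bash
python3 -m handwheel '[[[0,3,25],[0,0,0],0.9],[[0,3,60],[0,0,0],0.9],[[0,3,90],[0,0,0],0.9],[[0,3,106],[0,0,0],0.9],[[0,3,108],[0,0,0],0.9]]';python3 -m handwheel '[[[0,0,1],[0,0,0],0.9],[[0,0,2],[0,0,0],0.9],[[0,0,2],[0,0,0],0.9],[[0,0,2],[0,0,0],0.9]]'
```

```text
t: 21.8
tool_pos: [0.6447, 0.0306, 0.0379]
eef_rot: [-1.176, -2.91, 0.003]
contact_force: [-0.9, 0.6, -4.5]
gripper_width: 0.0307
grip_force: 37.7
t: 22.2
tool_pos: [0.6468, 0.0312, 0.0387]
eef_rot: [1.176, 2.912, 0.002]
contact_force: [0.8, -0.6, -4.7]
gripper_width: 0.031
grip_force: 37.7
```

```bash
python3 -m handwheel '[[[0,0,1],[0,0,0],0.9],[[0,0,2],[0,0,0],0.9],[[0,0,3],[0,0,0],0.9],[[0,0,3],[0,0,0],0.9],[[0,0,3],[0,0,0],0.9]]'
```

```text
t: 22.7
tool_pos: [0.6465, 0.0312, 0.0363]
eef_rot: [-1.176, -2.913, -0.002]
contact_force: [-5.8, 1.2, 11.0]
gripper_width: 0.0309
grip_force: 38.3
```

```bash
python3 -m handwheel '[[[0,0,-1],[0,0,0],0.9],[[0,0,-1],[0,0,0],0.3],[[0,0,-1],[0,0,0],0.3],[[0,0,-1],[0,0,0],0.3],[[0,0,-1],[0,0,0],0.3]]';python3 -m handwheel '[[[0,0,0],[0,0,0],0.3],[[0,0,-20],[0,0,0],0.3],[[0,0,-55],[0,0,0],0.3],[[0,0,-100],[0,0,0],0.3],[[0,0,-140],[0,0,0],0.2]]';python3 -c "
from h import *
plan((.488,-.329,.14),np.radians(46))"
```

```text
t: 23.2
tool_pos: [0.6464, 0.031, 0.0357]
eef_rot: [1.176, 2.913, 0.0]
contact_force: [0.4, 0.4, -0.9]
gripper_width: 0.0549
grip_force: 0.0
t: 23.7
tool_pos: [0.6462, 0.0308, 0.1775]
eef_rot: [1.177, 2.913, -0.0]
contact_force: [-0.2, -0.2, 0.3]
gripper_width: 0.0638
grip_force: 0.0
t 23.70 tcp [0.6462 0.0308 0.1775] q7 0.98 shift [-136.1 -368.7   37.6] turn [-0.  0.  0.] W 0.0638 g 0.0
```

```bash
python3 -m handwheel '[[[-85,-230,0],[0,0,0],0.2],[[-85,-230,0],[0,0,0],0.2],[[-85,-230,0],[0,0,0],0.2],[[-85,-230,0],[0,0,0],0.2],[[-85,-230,0],[0,0,0],0.2]]';python3 -m handwheel '[[[-51,-139,37],[0,0,0],0.2],[[-51,-139,37],[0,0,0],0.2],[[-51,-139,37],[0,0,0],0.2],[[-51,-139,37],[0,0,0],0.2],[[-51,-139,37],[0,0,0],0.2]]';python3 -c "
from h import *
plan((.488,-.329,.037),np.radians(46))
c=camera('wrist');import cv2;cv2.imwrite('pics/w6.png',c['pixels'])
print(w2px(c,[[.519,-.329,.068],[.489,-.360,.068],[.481,-.322,.068]]).round(0).tolist())"
```

```text
t: 24.2
tool_pos: [0.5464, -0.1957, 0.176]
eef_rot: [1.177, 2.912, 0.001]
contact_force: [1.2, -0.2, 0.1]
gripper_width: 0.0697
grip_force: 0.0
t: 24.7
tool_pos: [0.4866, -0.3306, 0.1385]
eef_rot: [-1.182, -2.91, 0.001]
contact_force: [-0.4, 1.0, -0.2]
gripper_width: 0.0693
grip_force: 0.0
t 24.70 tcp [ 0.4866 -0.3306  0.1385] q7 1.62 shift [  0.    2.2 101.5] turn [-0.001 -0.    -0.004] W 0.0693 g 0.0
[[349.0, 233.0], [297.0, 233.0], [323.0, 196.0]]
```

View pics/w6.png

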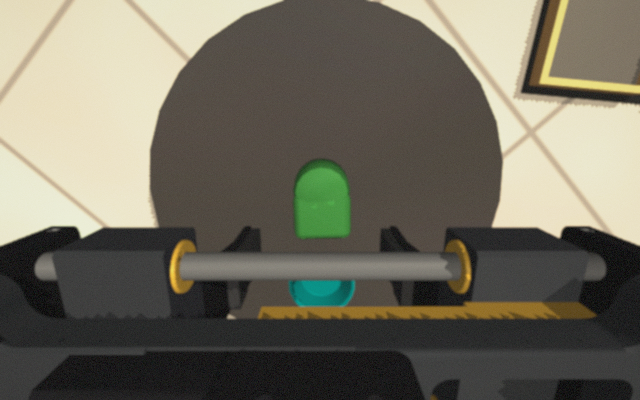

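The cap spans u 295–350 with its back edge at v≈237, square to the fingers, so it's aligned. Grasping.

```bash
python3 -m handwheel '[[[0,2,30],[0,0,0],0.2],[[0,2,60],[0,0,0],0.2],[[0,2,85],[0,0,0],0.2],[[0,2,98],[0,0,0],0.2],[[0,2,102],[0,0,0],0.2]]';python3 -m handwheel '[[[0,0,0],[0,0,0],0.8],[[0,0,0],[0,0,0],0.8],[[0,0,0],[0,0,0],0.8],[[0,0,0],[0,0,0],0.8],[[0,0,0],[0,0,0],0.8]]' 20;python3 -m handwheel '[[[0,0,0],[0,0,0],0.8],[[0,0,0],[0,0,0],0.8]]'
```

```text
t: 25.25
tool_pos: [0.4897, -0.3258, 0.0357]
eef_rot: [-1.172, -2.913, -0.001]
contact_force: [0.3, -0.5, 0.2]
gripper_width: 0.0693
grip_force: 0.0
t: 25.75
tool_pos: [0.4897, -0.3279, 0.0377]
eef_rot: [1.176, 2.912, 0.0]
contact_force: [-2.0, 0.3, 7.2]
gripper_width: 0.0481
grip_force: 20.0
t: 25.95
tool_pos: [0.4898, -0.3279, 0.0377]
eef_rot: [1.176, 2.912, 0.0]
contact_force: [-1.3, 0.6, 7.0]
gripper_width: 0.0476
grip_force: 20.0
```

```bash
python3 -m handwheel '[[[0,0,-15],[0,0,0],0.8],[[0,0,-45],[0,0,0],0.8],[[0,0,-80],[0,0,0],0.8],[[0,0,-90],[0,0,0],0.8],[[0,0,-90],[0,0,0],0.8]]'; python3 -c "
from h import *
plan((.560,-.058,.128),np.radians(40.5))"
```

```text
t: 26.45
tool_pos: [0.4903, -0.3279, 0.1288]
eef_rot: [1.175, 2.91, 0.001]
contact_force: [0.4, 0.3, -1.5]
gripper_width: 0.048
grip_force: 20.0
t 26.45 tcp [ 0.4903 -0.3279  0.1288] q7 1.63 shift [137.2 242.7   0.8] turn [0.002 0.003 0.097] W 0.048 g 20.0
```

```bash
python3 -m handwheel '[[[15,27,0],[0,0,0.02],0.8],[[35,62,0],[0,0,0.04],0.8],[[55,98,0],[0,0,0.06],0.8],[[75,133,0],[0,0,0.08],0.8],[[95,169,0],[0,0,0.097],0.8]]';python3 -c "
from h import *
plan((.560,-.058,.128),np.radians(40.5))"
```

```text
t: 26.95
tool_pos: [0.5376, -0.1379, 0.1256]
eef_rot: [-1.316, -2.85, 0.0]
contact_force: [0.2, -0.7, -0.4]
gripper_width: 0.0484
grip_force: 20.0
t 26.95 tcp [ 0.5376 -0.1379  0.1256] q7 1.15 shift [46.3 68.8 -2.4] turn [-0.001 -0.002 -0.001] W 0.0484 g 20.0
```

```bash
python3 -m handwheel '[[[20,30,0],[0,0,0],0.8],[[36,54,0],[0,0,0],0.8],[[46,68,0],[0,0,0],0.8],[[46,68,0],[0,0,0],0.8],[[46,68,0],[0,0,0],0.8]]';python3 -c "
from h import *
plan((.560,-.058,.016),np.radians(40.5))
c=camera('wrist');import cv2;cv2.imwrite('pics/w7.png',c['pixels'])
print(w2px(c,[[.622,-.054,.014],[.550,-.122,.014],[.483,-.043,.014],[.559,.02,.014]]).round(0).tolist())"
```

```text
t: 27.45
tool_pos: [0.5595, -0.0618, 0.1262]
eef_rot: [-1.316, -2.852, 0.002]
contact_force: [0.0, 0.3, -0.6]
gripper_width: 0.0482
grip_force: 20.0
t 27.45 tcp [ 0.5595 -0.0618  0.1262] q7 1.01 shift [  2.6   3.  110.2] turn [-0.001 -0.    -0.001] W 0.0482 g 20.0
[[374.0, 229.0], [274.0, 234.0], [269.0, 126.0], [379.0, 128.0]]
```

View pics/w7.png

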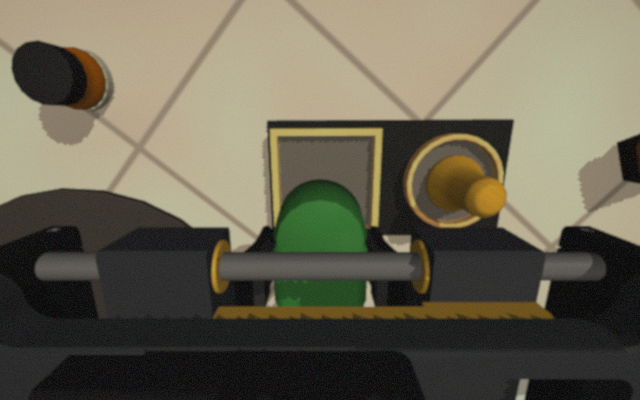

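The cap is square to the tray, whose far corners are at (271,128) and (382,128), about 2 px right of prediction. The doorstop stands in the round tray with its foot at about (457,185). I'll lower with a small y correction.

```bash
python3 -m handwheel '[[[3,4,25],[0,0,0],0.8],[[3,4,60],[0,0,0],0.8],[[3,4,90],[0,0,0],0.8],[[3,4,106],[0,0,0],0.8],[[3,4,110],[0,0,0],0.8]]';python3 -m handwheel '[[[0,0,1],[0,0,0],0.8],[[0,0,1],[0,0,0],0.8],[[0,0,1],[0,0,0],0.8]]'
```

```text
t: 28.0
tool_pos: [0.5593, -0.0577, 0.0162]
eef_rot: [-1.318, -2.848, 0.003]
contact_force: [-16.4, 0.8, 30.1]
gripper_width: 0.0478
grip_force: 20.0
t: 28.3
tool_pos: [0.5617, -0.0567, 0.0165]
eef_rot: [1.317, 2.851, 0.001]
contact_force: [0.7, -1.2, -0.8]
gripper_width: 0.0482
grip_force: 20.0
```

```bash
python3 -m handwheel '[[[0,0,1],[0,0,0],0.8],[[0,0,2],[0,0,0],0.8],[[0,0,2],[0,0,0],0.8],[[0,0,2],[0,0,0],0.8]]';python3 -c "
from h import *
c=camera('side');import cv2;cv2.imwrite('pics/s1.png',cv2.resize(c['pixels'][160:280,270:430],None,fx=4.5,fy=4.5,interpolation=2))"
```

```text
t: 28.7
tool_pos: [0.5619, -0.0567, 0.0159]
eef_rot: [1.317, 2.852, 0.002]
contact_force: [-9.1, 0.6, 23.9]
gripper_width: 0.0476
grip_force: 20.0
```

View pics/s1.png

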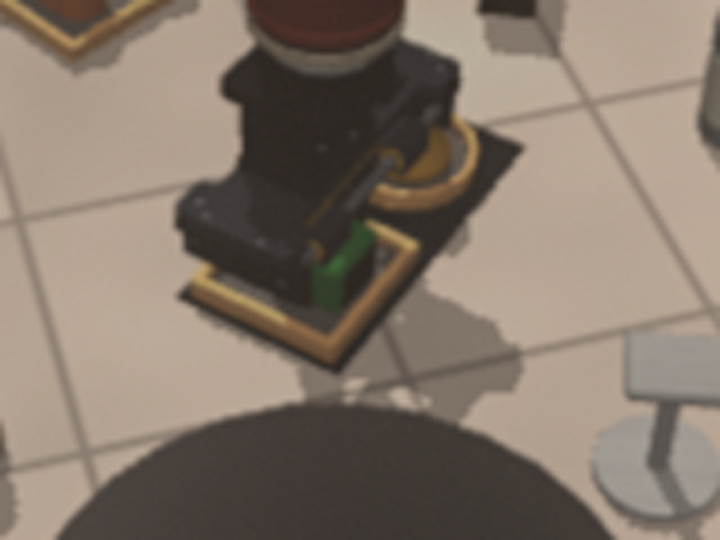

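The cap sits inside the square tray, away from the walls, and is bearing on the floor. I'll ease off and release with a small opening.

```bash
python3 -m handwheel '[[[0,0,-1],[0,0,0],0.8],[[0,0,-1],[0,0,0],0.38],[[0,0,-1],[0,0,0],0.38],[[0,0,-1],[0,0,0],0.38],[[0,0,-1],[0,0,0],0.38]]';python3 -m handwheel '[[[0,0,-8],[0,0,0],0.38],[[0,0,-20],[0,0,0],0.38],[[0,0,-45],[0,0,0],0.3],[[0,0,-90],[0,0,0],0.2],[[0,0,-130],[0,0,0],0.2]]';python3 -m handwheel '[[[-100,-100,-60],[0,0,0],0.2],[[-100,-100,-60],[0,0,0],0.2],[[-100,-100,-60],[0,0,0],0.2],[[-100,-100,-60],[0,0,0],0.2]]';python3 -c "
from h import *
import cv2
c=camera('top');print(w2px(c,[.645,.03,.005]),w2px(c,[.553,-.05,.03]))
a=c['pixels'][135:300,135:505];cv2.imwrite('pics/t3.png',cv2.resize(a,None,fx=2.16,fy=2.16,interpolation=2))"
```

```text
t: 29.25
tool_pos: [0.5612, -0.0557, 0.0146]
eef_rot: [-1.316, -2.853, 0.0]
contact_force: [0.6, 0.3, -0.1]
gripper_width: 0.0539
grip_force: 0.0
t: 29.75
tool_pos: [0.5611, -0.0564, 0.1472]
eef_rot: [1.317, 2.852, -0.0]
contact_force: [1.0, 1.5, -0.1]
gripper_width: 0.0666
grip_force: 0.0
t: 30.15
tool_pos: [0.5489, -0.2049, 0.2089]
eef_rot: [1.327, 2.842, -0.002]
contact_force: [0.4, 0.6, -0.6]
gripper_width: 0.0698
grip_force: 0.0
[[299.83031908 177.29327505]] [[328.39831785 209.89650191]]
```

View pics/t3.png

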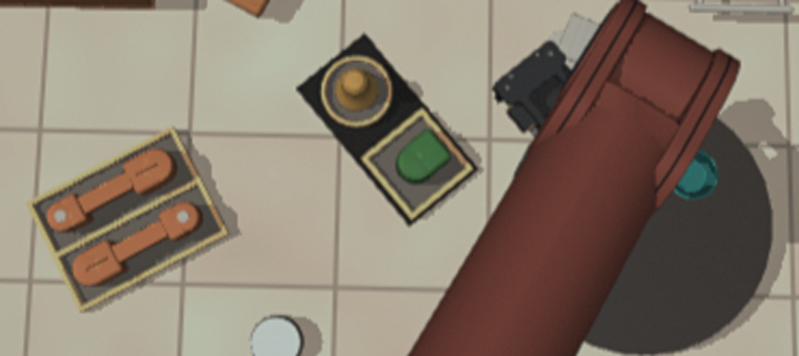

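All four look right: discs at (60,215) and (182,216), cap at (423,156), doorstop at (356,90). One numeric check of the trees in the tray frame, then I'll hand in.

```bash
python3 - <<'E'
from h import *
c=camera("top");D=lambda P:[((x+.5)/2.16+134.5,(y+.5)/2.16+134.5) for x,y in P]
a=np.radians(-60);X=np.array([np.cos(a),np.sin(a)]);Y=np.array([-X[1],X[0]])
for d,s in(((60,215),(151,170)),((182,216),(97,264))):
    v=px2w(c,D([d,s]),.043)[:,:2];u=v[1]-v[0];o=v[0]+u/np.linalg.norm(u)*.0635-[.478,.311]
    print((o@X*1000).round(1),(o@Y*1000).round(1),"len",np.linalg.norm(u).round(3),np.degrees(np.arctan2(u@Y,u@X)).round(1))
print(px2w(c,D([(356,92)]),.01),px2w(c,D([(423,156)]),.035),get_state()["t"])
E
```

```text
-2.6 35.4 len 0.123 -2.0
0.5 -36.5 len 0.117 -179.0
[[0.64396049 0.03057136 0.01      ]] [[ 0.56044948 -0.05556154  0.035     ]] 30.25
```

```bash
python3 -c "
from cell import *
print(job_done())"
```

```text
the job is handed in; nothing more can be done
None
```

I handed the job in at about 30 s; the last images showed both shoe trees, the toe cap and the doorstop upright in their trays within tolerance, the key dish and heel stand in place, and the arm clear, but no verdict came back.

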